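# Fetch the press die from behind the containers

## Robot

A 6-joint arm with a two-finger parallel gripper is mounted at the origin on the work surface. World frame = base frame: x ahead of the robot, y to its left, z up, the work surface at z = 0. Lengths are in m, angles in rad, forces in N, time in s.
With the tool pointing down it reaches from about 0.25 to 0.8 m from the base axis. Payload 8.5 kg.
Tool frame: the origin (TCP) lies between the finger pads; the fingertips stand r.nose_length ahead of it and the grasp point (between the pads) lies 6 mm ahead of it (r.nose_length is the distance from the TCP to the fingertips, in m); z points along the fingers, y is the line along which they close (so a half turn about z gives the same grasp; the last joint's range is limited). The gripper opens to 85 mm and grips with 20 to 120 N. Pads are 22 mm wide; open, the fingers measure 114 mm over their backs; the gripper's body (76 mm by 85 mm) begins 54 mm behind the grasp point. The pads swing forward as they close: fully open they stand 13 mm farther back than shut.
Start: joints at [1.119, 0.238, -0.013, 1.319, 0, 1.571], TCP at [0.229, 0.472, 0.256] pointing down, gripper open.
Joint ranges: [-2.66, 2.66], [-1.03, 1.9], [-1.14, 1.46], [-1.82, 2.27], [-1.45, 1.34], [-3.14, 3.14]. Speed limits (rad/s): [2.22, 2.22, 2.79, 3.14, 3.14, 3.14].

## Interface

Orientations are given as a unit quaternion [x, y, z, w].
In Python, from rig import r gives the robot as it stands.
- The arm moves only by the tool carry_out, never from a script. Its argument "motion" is one flat list of numbers, 6 for each row, row after row: the shift along the tool's x, y, z in m, then the turn, a rotation vector about the tool's x, y, z in degrees. A call has 1 to 8 rows; each row is the pose to reach, as a shift and turn from the pose commanded when the call began, along the tool's axes at that moment; what a row does not reach only later rows make up. A row lasts 1/8 s, in which the tool goes at most 62.5 mm and 10.7 degrees, less where a joint would pass 70% of its speed; a pose out of reach is approached as far as the arm can. A call with a gripper value outside its range is refused whole. "grip" is the opening, from 0 (shut) to 1 (fully open), set as the call begins (left out, the last holds). The fingers move at their own pace and stop on an object; "grip_force" is the grip in N (left out, the last holds). Time passes only in rows, so rows that repeat a pose let the fingers close. It gives the time, the measured TCP pose, the force, the opening and the grip force at its end, in the units of the state.
- r.read_state(): the state, without advancing time (a new reading comes with each control period).
- r.camera(name): name is "scene" or "top" or "wrist"; returns a dict with "frame" (384x512x3 uint8, blue, green, red), "depth" (384x512 float32, m along the optical axis (not along the pixel's ray), 0 where there is no reading), "intrinsics" (3x3 intrinsics, pixels), "distortion" ([k1, k2, p1, p2, k3] as OpenCV has them; the pictures are not rectified), "extrinsics" (4x4, takes a point from camera to world coordinates). Camera axes: x right, y up, looking along -z (the intrinsics and any distortion apply to the point x, -y, -z); pixel columns grow to the right and rows downward; lengths in m; the calibration is good to about 2 mm. A picture is of the moment at which its call begins.
- r.job_done(): hands the job in; it is judged then, once.
The state is a dict: "time_s": time; "qpos": joint angles; "qvel": joint speeds; "tau": joint torques, N m; "position": TCP position; "tool_rot": TCP orientation; "contact_force": force on the tool from outside, world axes, zero at the start; "moment": the same for the moment, N m; "finger_gap": opening from 0.0 (shut) to 1.0 (fully open); "gripper_force": force on a finger pad.
Only numpy, scipy, OpenCV 4.12 (cv2) and the standard library are available. Lean on these libraries where they do the work, as an engineer would, in place of code of your own. Each camera call takes 0.05 s, during which the arm holds its last target. There are 200 camera calls.

## Task

Three containers on the wooden rack crowd in the short steel die that is to go into the press bed: first stand all three upright in the grey side tray, then take the die and set it upright in the round seat of the red press bed. Only then put each container back, upright, on the very mark it stood on at the start. Set everything down without dropping it, knock nothing over, and leave the screwdriver, the brush and the parts bin where they are.

Things in the scene. Friction and masses are not known exactly. Their poses are not given: they have to be found in the camera images.
- jar: Amber glass jar with a white screw cap, closed, about 0.3 kg. Round body 56 mm diameter up to 94 mm, then shoulder and cap of 49 mm diameter; 118 mm high overall. At the start it stands on one of the rack's three container marks. Origin at the centre of its underside, z up.
- can: Yellow drinks can, about 0.3 kg, rigid. Round, 56 mm diameter from 6 to 115 mm height, narrowing to 46 mm at the top; 131 mm high. At the start it stands on one of the rack's three container marks. Origin at the centre of its underside, z up.
- tin: Square bare-metal tin, about 0.35 kg, 48 x 48 mm and 106 mm high, with a small black round cap (26 mm diameter, 14 mm high) on top, 8 mm off centre, 120 mm high in all. At the start it stands on one of the rack's three container marks, its sides within about 9 degrees of the rack's sides. x and y are square to its sides. Origin at the centre of its underside, z up.
- die: Short round steel die, 0.2 kg: a dark foot flange of 42 mm diameter and 8 mm height, above it a steel shank of 30 mm diameter up to 45 mm height. At the start it stands on the rack's small mark, among the containers. Origin at the centre of its underside, z up.
- rack: Fixed wooden board, 10 mm thick, 200 mm along y, x from -115 to +60 mm, with a 30 mm high back strip at x = 60 to 70. Dark ring marks on top: three of 68 mm diameter for the containers at (x, y) = (-66, 0), (0, 60), (0, -60) mm (which stands where changes), one of 50 mm for the die at (0, 0). Origin at table height below the die's mark, z up, x away from the robot to the strip.
- tray: Fixed grey open tray, the side area: 280 mm along x, 120 mm along y, walls 5 mm thick and 22 mm high, floor top 5 mm above the table. It lies to one side of the rack (either), the press bed to the other. Room for the three containers in a row along x, for instance 90 mm apart. Origin at the centre of its underside.
- press_bed: Fixed red block 120 x 120 x 24 mm with four bolt heads (5 mm high) near its corners and in the middle a round steel seat: flat floor 30 mm above the table, ringed by a lip of 62 mm inner and 76 mm outer diameter, its top 36 mm above the table. The die stands in the middle of the seat on its flange. Origin at table height below the seat's centre.
- screwdriver: Bystander: a screwdriver 180 mm long lying on the bench between the robot and the rack. Origin beneath about its middle, x along it to the tip.
- brush: Bystander: a flat brush 190 mm long lying on the bench beyond the work. Origin beneath about its middle, x along it to the bristles.
- bin: Bystander: a red open parts bin 110 x 110 x 60 mm with small hardware, beyond the rack. Origin at the centre of its underside.
Mind the look-alikes: they are no part of the job. What is shaped like the jar but green is not meant.

How it is judged:
By the outcome, as a careful person would: the job done as asked, in the order asked, and still so for the second after the job is handed in, with the robot touching nothing.
It also fails if it takes over 141 s, if anything falls off the work surface, if the arm or the gripper's body presses on something with over 40 N, if the wrist force passes 120 N, or if a joint passes its speed limit or range.

## Working session

There is one attempt and no reset: what is moved stays moved. The work goes in short steps, Python scripts to look and compute and a tool call to move; the robot and the scene stay as the last step left them, time stands still between calls to the robot, and variables do not carry over. Pictures are saved under pics/ and viewed, at most 14 in all, crops included, and the job is handed in when it is done.

Besides the shell and the picture viewer there is one more tool, called after "Emit:" in YAML: its name, and indented under it one key for each argument. carry_out: Moves the arm, as the interface text tells. Its arguments: {"type":"object","properties":{"motion":{"type":"array"},"grip":{"type":"number"},"grip_force":{"type":"number"}},"required":["motion"]}

```bash
ls; mkdir -p pics; python3 - <<'E'
from rig import r
import cv2
s=r.read_state();print(s, r.nose_length)
import numpy as np
for n in ("scene","top"):
    c=r.camera(n);cv2.imwrite(f"pics/{n}0.png",c["frame"]);np.savez(f"{n}0.npz",**c);print(c["intrinsics"],c["distortion"],c["extrinsics"])
E
```

```text
pics
{'time_s': 0.0, 'qpos': array([ 1.11901654e+00,  2.38799819e-01, -1.42474878e-02,  1.31917523e+00,
       -2.53710448e-05,  1.57082242e+00]), 'qvel': array([-0.00015975,  0.0003274 ,  0.00080218, -0.00083   , -0.0003708 ,
        0.00033854]), 'tau': array([ 3.22698535e-03, -5.38775253e+01,  3.46437871e+01,  1.84644683e-02,
       -8.36285699e-05, -1.72894812e-05]), 'position': array([0.22904497, 0.471996  , 0.25567023]), 'tool_rot': array([ 2.23986387e-01,  9.74592012e-01, -6.97831329e-04, -1.47344324e-04]), 'contact_force': array([-0.67946612, -0.41111884, -0.01306234]), 'moment': array([0.02188127, 0.01795058, 0.00076207]), 'gripper_force': 0.0, 'finger_gap': 0.9985890176044145} 0.025
[[366.71071872   0.         260.70511679]
 [  0.         366.71071872 187.6995883 ]
 [  0.           0.           1.        ]] [0.02186169 0.         0.         0.         0.        ] [[ 2.59667179e-02 -6.46692977e-01  7.62308286e-01  1.25277039e+00]
 [ 9.99662759e-01  1.70368827e-02 -1.95988011e-02 -2.85572569e-02]
 [-3.12949800e-04  7.62560121e-01  6.46917278e-01  6.29900518e-01]
 [ 0.00000000e+00  0.00000000e+00  0.00000000e+00  1.00000000e+00]]
[[392.62579239   0.         254.16293697]
 [  0.         392.62579239 190.47687743]
 [  0.           0.           1.        ]] [0.00042949 0.         0.         0.         0.        ] [[ 0.01334857  0.98651237 -0.16314155  0.41507355]
 [-0.99981106  0.01547405  0.01176456  0.01385242]
 [ 0.01413035  0.16295368  0.98653253  0.9120254 ]
 [ 0.          0.          0.          1.        ]]
```

View pics/top0.png

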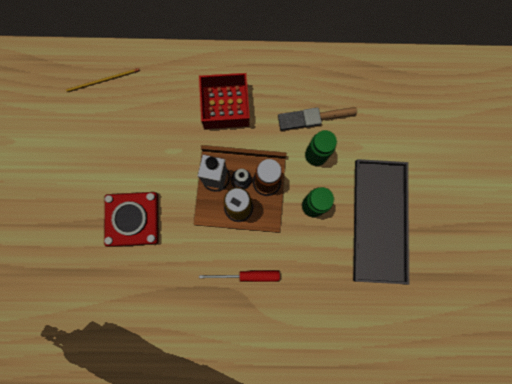

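View pics/scene0.png

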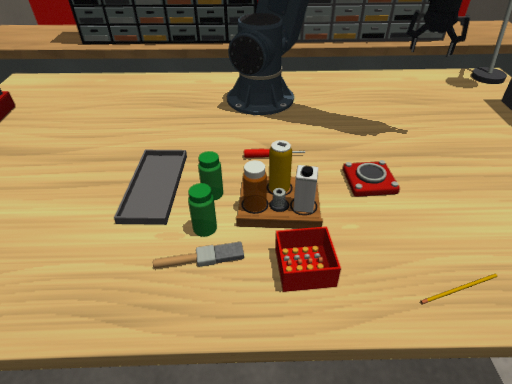

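The rack stands in the middle. In the top view, up is +x and left is +y.

- **On the rack:** the can is in front at about (238,202), the tin at the back left (212,170), the jar at the back right (268,175) and the die in the middle (241,178).
- **Around it:** the press bed is at left (130,219) and the tray at right (381,221).
- **Look-alikes:** green jars at (321,148) and (319,202) are not meant. The amber jar with the white cap at (268,175) fits the description.

Next I measure with depth.

```bash
cat > h.py <<'E'
import numpy as np, cv2
def cloud(c):
    d=c["depth"];v,u=np.nonzero(d>0);z=d[v,u]
    p=cv2.undistortPoints(np.stack([u,v],1).astype(float).reshape(-1,1,2),c["intrinsics"],c["distortion"]).reshape(-1,2)
    P=np.stack([p[:,0]*z,-p[:,1]*z,-z],1)@c["extrinsics"][:3,:3].T+c["extrinsics"][:3,3]
    return P,c["frame"][v,u].astype(int)
def ortho(c,x0,x1,y0,y1,z,s):  # image up=+x, left=+y; s px per m
    h,w=int((x1-x0)*s),int((y1-y0)*s)
    X=x1-(np.arange(h)+.5)/s;Y=y1-(np.arange(w)+.5)/s
    Xg,Yg=np.meshgrid(X,Y,indexing="ij");P=np.stack([Xg,Yg,0*Xg+z],-1).reshape(-1,3)
    E=c["extrinsics"];Q=(P-E[:3,3])@E[:3,:3]
    Q=Q*[1,-1,-1]
    uv,_=cv2.projectPoints(Q,np.zeros(3),np.zeros(3),c["intrinsics"],c["distortion"])
    m=uv.reshape(h,w,2).astype(np.float32)
    return cv2.remap(c["frame"],m,None,cv2.INTER_CUBIC)
def circ(p):
    A=np.c_[2*p,np.ones(len(p))];s=np.linalg.lstsq(A,(p**2).sum(1),rcond=None)[0]
    return s[:2],np.sqrt(s[2]+s[0]**2+s[1]**2)
E
python3 - <<'E'
from h import *
T=np.load("top0.npz");S=np.load("scene0.npz")
im=ortho(T,.33,.53,-.11,.15,.01,3000);cv2.imwrite("pics/rack_o.png",im)
for n,c in(("top",T),("scene",S)):
    P,C=cloud(c);print(n)
    b=(abs(P[:,1])<.5)&(P[:,0]>.2)&(P[:,0]<.7)
    P=P[b];C=C[b]
    print("table z",np.median(P[abs(P[:,2])<.008,2]))
    # clusters of tall things
    H=np.zeros((500,1000),np.uint8);k=P[:,2]>.04
    ij=((P[:,:2]-[.2,-.5])*1000).astype(int);H[ij[k,0],ij[k,1]]=1
    H=cv2.dilate(H,np.ones((5,5),np.uint8));nl,L=cv2.connectedComponents(H)
    for i in range(1,nl):
        m=k&(L[ij[:,0],ij[:,1]]==i)
        if m.sum()<30: continue
        q=P[m];print(i,m.sum(),q.min(0).round(3),q.max(0).round(3),np.median(C[m],0))
    for nm,lo,hi in(("die",.0,.06),):pass
    # tops
    for nm,zl,zh,xr,yr in(("can",.134,.15,(.35,.5),(-.1,.1)),("jar",.122,.134,(.4,.5),(-.1,.0)),("tincap",.124,.14,(.4,.52),(.04,.12)),("tintop",.108,.123,(.4,.52),(.03,.12)),("gr",.1,.14,(.3,.6),(-.25,-.09)),("seat",.033,.039,(.25,.45),(.15,.45))):
        m=(P[:,2]>zl)&(P[:,2]<zh)&(P[:,0]>xr[0])&(P[:,0]<xr[1])&(P[:,1]>yr[0])&(P[:,1]<yr[1]);q=P[m]
        if len(q)>5: print(nm,len(q),q.min(0).round(4),q.max(0).round(4),((q.min(0)+q.max(0))/2).round(4),np.median(q[:,2]).round(4))
E
```

```text
top
table z 0.0005448787970323554
3 674 [0.496 0.012 0.041] [0.55  0.065 0.145] [107.  111.5 111.5]
4 667 [ 0.505 -0.16   0.041] [ 0.558 -0.107  0.122] [37. 90. 28.]
8 669 [ 0.559 -0.052  0.04 ] [0.611 0.002 0.133] [144. 141. 140.]
9 708 [0.566 0.066 0.04 ] [0.621 0.121 0.133] [88.  90.  92.5]
10 152 [0.577 0.018 0.04 ] [0.605 0.047 0.058] [101. 110. 110.]
11 710 [ 0.627 -0.169  0.04 ] [ 0.678 -0.116  0.123] [32. 85. 24.]
tincap 56 [0.4965 0.0401 0.1241] [0.5194 0.0649 0.14  ] [0.508  0.0525 0.1321] 0.1332
tintop 12 [0.496  0.0304 0.109 ] [0.5125 0.0638 0.1225] [0.5043 0.0471 0.1157] 0.1117
gr 467 [ 0.5081 -0.1597  0.1001] [ 0.5562 -0.1109  0.1219] [ 0.5322 -0.1353  0.111 ] 0.1181
scene
table z 0.0020164157296205243
1 1311 [0.2   0.4   0.247] [0.27 0.5  0.39] [14. 13. 13.]
5 942 [0.501 0.01  0.04 ] [0.554 0.064 0.146] [ 1. 68. 88.]
6 730 [ 0.508 -0.162  0.04 ] [ 0.561 -0.109  0.122] [28. 67. 24.]
8 924 [ 0.561 -0.054  0.04 ] [0.616 0.001 0.132] [10. 42. 75.]
9 798 [0.568 0.065 0.04 ] [0.623 0.119 0.134] [76. 80. 81.]
10 140 [0.579 0.018 0.04 ] [0.607 0.044 0.059] [81.5 89.5 87.5]
11 955 [ 0.629 -0.172  0.04 ] [ 0.684 -0.117  0.122] [28. 68. 23.]
gr 311 [ 0.5079 -0.1602  0.1001] [ 0.5579 -0.1123  0.1219] [ 0.5329 -0.1363  0.111 ] 0.1188
```

View pics/rack_o.png

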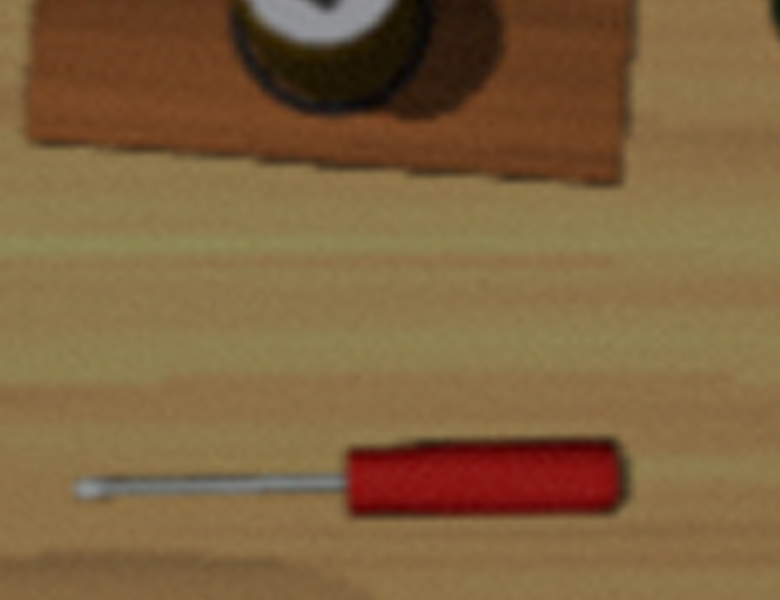

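```bash
python3 - <<'E'
from h import *
T=np.load("top0.npz");S=np.load("scene0.npz")
im=ortho(T,.465,.685,-.09,.14,.01,2700);cv2.imwrite("pics/rack_o2.png",im)
def rect(q):
    r=cv2.minAreaRect((q*1000).astype(np.float32));return np.round(r[0],1),np.round(r[1],1),round(r[2],2)
for n,c in(("top",T),("scene",S)):
    P,C=cloud(c);print(n);x,y,z=P.T
    m=(z>.007)&(z<.0135)&(x>.46)&(x<.69)&(y>-.09)&(y<.15)&(C[:,2]>C[:,0]+25);print("rack",m.sum(),rect(P[m,:2]),np.median(z[m]))
    m=(z>.015)&(z<.026)&(x>.25)&(x<.7)&(y<-.18)&(y>-.45);print("traywall",m.sum(),rect(P[m,:2]))
    m=(z>.02)&(z<.028)&(x>.35)&(x<.62)&(y>.15)&(y<.42)&(C[:,2]>C[:,0]+40);print("bed",m.sum(),rect(P[m,:2]),np.median(z[m]))
    m=(z>.0345)&(z<.042)&(x>.42)&(x<.6)&(y>.2)&(y<.36);q=P[m,:2];print("lip",m.sum(),circ(q),rect(q))
    for nm,ctr,bands in(("can",(.525,.038),[(.02,.12),(.134,.15)]),("jar",(.587,-.027),[(.02,.1),(.122,.135)]),("die",(.592,.032),[(.022,.05),(.051,.06)]),("gr",(.533,-.136),[(.02,.09),(.11,.13)]),("gr2",(.653,-.143),[(.02,.09),(.11,.13)])):
        for a,b in bands:
            m=(z>a)&(z<b)&(np.hypot(x-ctr[0],y-ctr[1])<(.019 if nm=="die" else .036));q=P[m,:2]
            if len(q)>8: print(nm,a,b,len(q),circ(q),"mean",q.mean(0))
    for a,b in((.03,.1),(.11,.122),(.125,.14)):
        m=(z>a)&(z<b)&(abs(x-.594)<.04)&(abs(y-.092)<.036);print("tin",a,b,m.sum(),rect(P[m,:2]))
E
```

```text
top
rack 3425 (array([563.4,  35.8]), array([199.9, 176. ]), 85.71) 0.01035003154091918
traywall 1017 (array([ 499.5, -290. ]), array([121.8, 280.8]), 87.65)
bed 1544 (array([493.7, 282.5]), array([119.2, 118.3]), 3.56) 0.024276626435409288
lip 255 (array([0.49391383, 0.28198864]), np.float64(0.03428459245168792)) (array([493.6, 282.3]), array([71.6, 73.6]), 1.94)
can 0.02 0.12 103 (array([0.52375432, 0.0383384 ]), np.float64(0.027663165433399323)) mean [0.50093807 0.03420457]
can 0.134 0.15 464 (array([0.52300174, 0.03808442]), np.float64(0.017128582311648287)) mean [0.52276928 0.03803764]
jar 0.02 0.1 146 (array([ 0.58745633, -0.02560244]), np.float64(0.027735676648014594)) mean [ 0.56543879 -0.02039657]
jar 0.122 0.135 437 (array([ 0.58667777, -0.02545306]), np.float64(0.01726769970913312)) mean [ 0.58654121 -0.02544896]
die 0.022 0.05 32 (array([0.59199737, 0.03246263]), np.float64(0.014862051628802176)) mean [0.58130809 0.02990634]
die 0.051 0.06 136 (array([0.5915513 , 0.03249924]), np.float64(0.010486052038321769)) mean [0.59138202 0.03251262]
gr 0.02 0.09 137 (array([ 0.53252
[... 1697 characters left out ...]
29587 0.03120154]
gr 0.02 0.09 380 (array([ 0.53219513, -0.13616437]), np.float64(0.026869402314527772)) mean [ 0.55249118 -0.12914386]
gr 0.11 0.13 246 (array([ 0.53468287, -0.13575212]), np.float64(0.018400871152164943)) mean [ 0.53699931 -0.1353859 ]
gr2 0.02 0.09 561 (array([ 0.65418084, -0.14492894]), np.float64(0.027302812320418743)) mean [ 0.67534641 -0.14105139]
gr2 0.11 0.13 331 (array([ 0.6568445 , -0.14456802]), np.float64(0.01807036101955771)) mean [ 0.65879543 -0.14435376]
tin 0.03 0.1 466 (array([616. ,  88.7]), array([47.8,  6.7]), 79.16)
tin 0.11 0.122 225 (array([594.4,  92.9]), array([48.3, 50.9]), 78.94)
tin 0.125 0.14 85 (array([604.1,  90.7]), array([24.4, 23.5]), 84.26)
```

View pics/rack_o2.png

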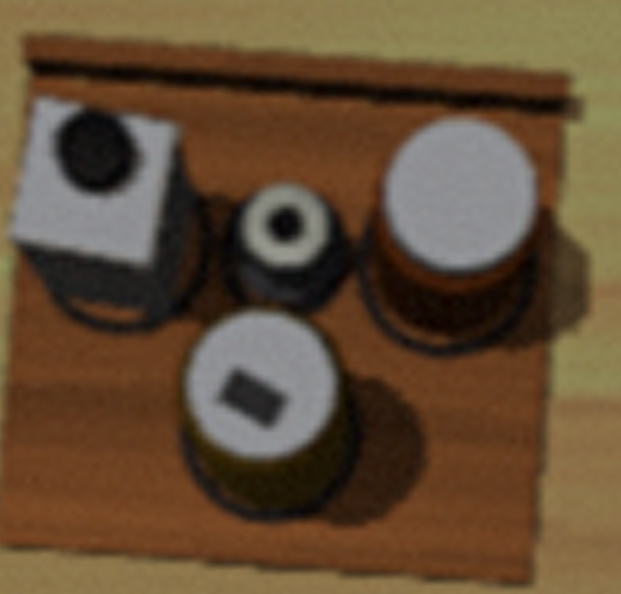

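The crop confirms the amber jar with its white cap at (460,195), the can at (263,385), the tin at (95,180) and the die at (285,225). The fitted sizes match the specification (radii near 28 mm, tin 48 mm). Positions in mm:

| Thing | x | y |
|---|---|---|
| can | 523.5 | 38 |
| jar | 587 | −26 |
| tin | 594 | 93.5, yaw about −11° |
| die | 592 | 32 |
| seat | 494.5 | 281.5 |
| tray | 500 | −290 |

I start by moving above the can.

Emit:
carry_out:
  motion: [-0.455, -0.262, 0, 0, 0, -25.9, -0.455, -0.262, 0, 0, 0, -25.9, -0.455, -0.262, 0, 0, 0, -25.9, -0.455, -0.262, 0, 0, 0, -25.9, -0.455, -0.262, 0, 0, 0, -25.9, -0.455, -0.262, 0, 0, 0, -25.9, -0.455, -0.262, 0, 0, 0, -25.9, -0.455, -0.262, 0, 0, 0, -25.9]
  grip: 1
  grip_force: 50

```text
time_s: 1.1
position: [0.5047, 0.0658, 0.2562]
tool_rot: [-0.0, 1.0, 0.0, -0.0]
contact_force: [0.8, 1.0, -0.6]
finger_gap: 0.997
gripper_force: 0.0
```

Emit:
carry_out:
  motion: [-0.015, -0.023, 0.04, 0, 0, 0, -0.015, -0.023, 0.04, 0, 0, 0, -0.015, -0.023, 0.04, 0, 0, 0]

```text
time_s: 1.48
position: [0.5186, 0.045, 0.2165]
tool_rot: [-0.0, 1.0, 0.0, -0.0]
contact_force: [0.7, -0.6, 0.5]
finger_gap: 0.998
gripper_force: 0.0
```

```bash
cat >> h.py <<'E'
def st():
    from rig import r
    s=r.read_state();print("t",round(s["time_s"],2),(s["position"]*1000).round(1),s["tool_rot"].round(4),"q",s["qpos"].round(2),"gap",round(s["finger_gap"],3),"F",s["contact_force"].round(1))
E
python3 - <<'E'
from h import *
from rig import r
st()
c=r.camera("wrist");cv2.imwrite("pics/w1.png",c["frame"])
P,C=cloud(c);x,y,z=P.T
for nm,ctr,a,b in(("can",(.5235,.038),.02,.12),("cantop",(.5235,.038),.136,.15),("jar",(.587,-.026),.02,.1),("die",(.592,.032),.051,.06)):
    m=(z>a)&(z<b)&(np.hypot(x-ctr[0],y-ctr[1])<(.019 if nm=="die" else .036));q=P[m,:2]
    if len(q)>8: print(nm,len(q),circ(q),(q.min(0)+q.max(0))/2)
E
```

```text
t 1.48 [518.6  45.  216.5] [-0.e+00  1.e+00  0.e+00 -4.e-04] q [ 0.09  0.25 -0.1   1.22  0.    0.09] gap 0.998 F [ 0.7 -0.6  0.5]
can 1303 (array([0.52308678, 0.03723852]), np.float64(0.027704180797869654)) [0.50374933 0.03733731]
cantop 3831 (array([0.52192364, 0.03727157]), np.float64(0.016776323920397244)) [0.52282727 0.0373354 ]
jar 1985 (array([ 0.58677625, -0.02673591]), np.float64(0.027720891904336596)) [ 0.57736521 -0.0248247 ]
die 306 (array([0.59450661, 0.03126191]), np.float64(0.009098434309650625)) [0.5975751  0.03139436]
```

View pics/w1.png

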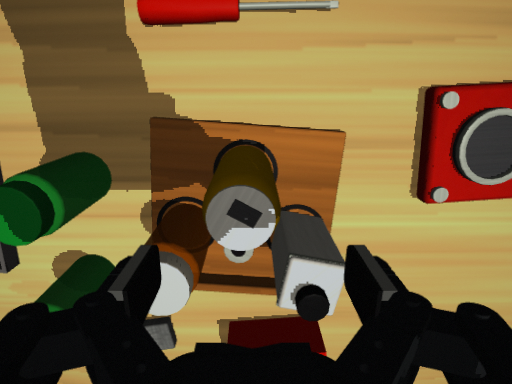

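The wrist view shows the can at (240,215) between the open fingers, with the tin and jar clear. Its fit agrees within 1 mm.

Emit:
carry_out:
  motion: [-0.0045, -0.0075, 0.04, 0, 0, 0, -0.0045, -0.0075, 0.04, 0, 0, 0, -0.0045, -0.0075, 0.04, 0, 0, 0]

```text
time_s: 1.9
position: [0.5237, 0.0381, 0.1779]
tool_rot: [-0.001, 1.0, 0.0, 0.001]
contact_force: [0.0, 0.2, -0.2]
finger_gap: 0.999
gripper_force: 0.0
```

Emit:
carry_out:
  motion: [0, 0, 0.03, 0, 0, 0, 0, 0, 0.055, 0, 0, 0, 0, 0, 0.07, 0, 0, 0, 0, 0, 0.076, 0, 0, 0, 0, 0, 0.076, 0, 0, 0]

```text
time_s: 2.52
position: [0.5238, 0.0374, 0.1008]
tool_rot: [-0.0, 1.0, -0.0, 0.0]
contact_force: [0.4, -0.4, -0.0]
finger_gap: 1.001
gripper_force: 0.0
```

Emit:
carry_out:
  motion: [0, 0, 0, 0, 0, 0, 0, 0, 0, 0, 0, 0, 0, 0, 0, 0, 0, 0, 0, 0, 0, 0, 0, 0, 0, 0, 0, 0, 0, 0, 0, 0, 0, 0, 0, 0]
  grip: 0.3
  grip_force: 50

```text
time_s: 3.28
position: [0.5241, 0.0373, 0.1014]
tool_rot: [-0.0, 1.0, 0.0, 0.001]
contact_force: [-2.1, 0.3, 5.8]
finger_gap: 0.645
gripper_force: 46.7
```

Emit:
carry_out:
  motion: [0, 0, -0.02, 0, 0, 0, 0, 0, -0.06, 0, 0, 0, 0, 0, -0.105, 0, 0, 0, 0, 0, -0.14, 0, 0, 0, 0, 0, -0.15, 0, 0, 0, 0, 0, -0.15, 0, 0, 0]

```text
time_s: 4.03
position: [0.5234, 0.0373, 0.2499]
tool_rot: [-0.0, 1.0, -0.0, -0.0]
contact_force: [1.0, 0.3, -2.9]
finger_gap: 0.646
gripper_force: 46.3
```

Emit:
carry_out:
  motion: [0.007, -0.02, 0, 0, 0, 0, 0.023, -0.065, 0, 0, 0, 0, 0.042, -0.12, 0, 0, 0, 0, 0.063, -0.18, 0, 0, 0, 0, 0.084, -0.24, 0, 0, 0, 0, 0.102, -0.29, 0, 0, 0, 0, 0.111, -0.315, 0, 0, 0, 0, 0.114, -0.324, 0, 0, 0, 0]

```text
time_s: 5.03
position: [0.4083, -0.2877, 0.2484]
tool_rot: [0.001, 1.0, 0.001, -0.001]
contact_force: [-0.3, 0.7, -2.9]
finger_gap: 0.643
gripper_force: 46.7
```

Emit:
carry_out:
  motion: [0, 0, 0.02, 0, 0, 0, 0, 0, 0.06, 0, 0, 0, 0, 0, 0.1, 0, 0, 0, 0, 0, 0.13, 0, 0, 0, 0, 0, 0.142, 0, 0, 0, 0, 0, 0.145, 0, 0, 0, 0, 0, 0.145, 0, 0, 0]

```text
time_s: 5.9
position: [0.41, -0.2869, 0.106]
tool_rot: [-0.0, 1.0, -0.0, 0.0]
contact_force: [0.7, 0.3, -2.8]
finger_gap: 0.645
gripper_force: 46.7
```

```bash
python3 - <<'E'
from h import *
from rig import r
st()
c=r.camera("scene");cv2.imwrite("pics/s1.png",cv2.resize(c["frame"][100:300,80:420],None,fx=2.3,fy=2.3,interpolation=cv2.INTER_CUBIC))
E
```

```text
t 5.9 [ 410.  -286.9  106. ] [-2.e-04  1.e+00 -3.e-04  4.e-04] q [-0.61  0.3  -0.34  0.93 -0.   -0.61] gap 0.645 F [ 0.7  0.3 -2.8]
```

View pics/s1.png

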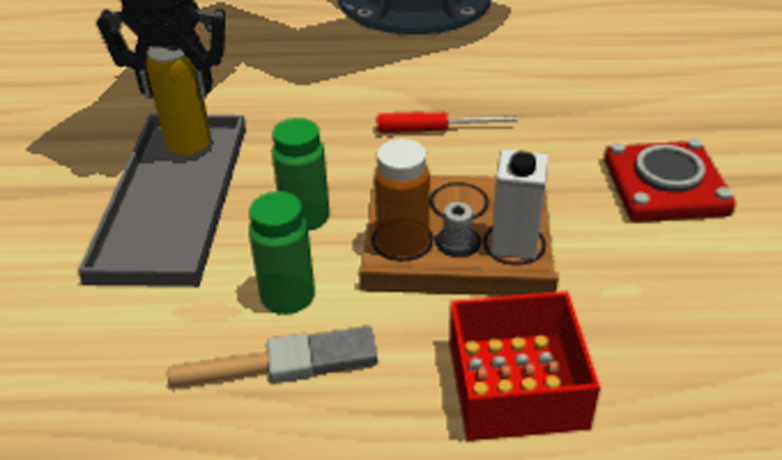

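The can hangs upright at the near end of the tray (180,100). The jar (400,195), die (458,230) and tin (520,205) still stand. I lower the last millimetres slowly.

Emit:
carry_out:
  motion: [0, 0, 0.004, 0, 0, 0, 0, 0, 0.007, 0, 0, 0, 0, 0, 0.009, 0, 0, 0, 0, 0, 0.009, 0, 0, 0]

```text
time_s: 6.45
position: [0.4094, -0.2868, 0.0964]
tool_rot: [-0.0, 1.0, -0.0, -0.0]
contact_force: [-1.0, 1.0, -1.5]
finger_gap: 0.641
gripper_force: 47.0
```

Emit:
carry_out:
  motion: [0, 0, 0.0005, 0, 0, 0, 0, 0, 0.001, 0, 0, 0, 0, 0, 0.001, 0, 0, 0]

```text
time_s: 6.82
position: [0.4095, -0.2869, 0.0963]
tool_rot: [-0.0, 1.0, -0.0, 0.0]
contact_force: [-3.7, 1.8, 11.2]
finger_gap: 0.639
gripper_force: 48.1
```

Emit:
carry_out:
  motion: [0, 0, -0.0005, 0, 0, 0, 0, 0, -0.001, 0, 0, 0, 0, 0, -0.001, 0, 0, 0, 0, 0, -0.001, 0, 0, 0, 0, 0, -0.001, 0, 0, 0]
  grip: 1

```text
time_s: 7.45
position: [0.4095, -0.2867, 0.0962]
tool_rot: [-0.0, 1.0, 0.0, -0.0]
contact_force: [-0.4, -0.4, 0.6]
finger_gap: 1.0
gripper_force: 0.0
```

Emit:
carry_out:
  motion: [0, 0, -0.015, 0, 0, 0, 0, 0, -0.05, 0, 0, 0, 0, 0, -0.09, 0, 0, 0, 0, 0, -0.104, 0, 0, 0, 0, 0, -0.104, 0, 0, 0]

```text
time_s: 8.07
position: [0.4099, -0.287, 0.2007]
tool_rot: [-0.0, 1.0, -0.0, 0.001]
contact_force: [0.2, 0.7, 0.4]
finger_gap: 1.003
gripper_force: 0.0
```

Emit:
carry_out:
  motion: [-0.02, 0.03, 0, 0, 0, 0, -0.05, 0.073, 0, 0, 0, 0, -0.08, 0.117, 0, 0, 0, 0, -0.11, 0.161, 0, 0, 0, 0, -0.14, 0.205, 0, 0, 0, 0, -0.165, 0.242, 0, 0, 0, 0, -0.1775, 0.2605, 0, 0, 0, 0, -0.1775, 0.2605, 0, 0, 0, 0]

```text
time_s: 9.07
position: [0.5869, -0.0253, 0.1987]
tool_rot: [-0.001, 1.0, -0.0, -0.001]
contact_force: [-0.7, -0.7, 0.6]
finger_gap: 1.0
gripper_force: 0.0
```

Emit:
carry_out:
  motion: [0, -0.001, 0.02, 0, 0, 0, 0, -0.001, 0.055, 0, 0, 0, 0, -0.001, 0.085, 0, 0, 0, 0, -0.001, 0.103, 0, 0, 0, 0, -0.001, 0.109, 0, 0, 0, 0, -0.001, 0.109, 0, 0, 0]

```text
time_s: 9.82
position: [0.5865, -0.0281, 0.0913]
tool_rot: [0.0, 1.0, -0.0, -0.0]
contact_force: [-0.0, -0.2, 0.3]
finger_gap: 1.002
gripper_force: 0.0
```

Emit:
carry_out:
  motion: [0, 0, 0, 0, 0, 0, 0, 0, 0, 0, 0, 0, 0, 0, 0, 0, 0, 0, 0, 0, 0, 0, 0, 0, 0, 0, 0, 0, 0, 0, 0, 0, 0, 0, 0, 0]
  grip: 0.3

```text
time_s: 10.58
position: [0.5875, -0.0272, 0.0924]
tool_rot: [-0.0, 1.0, -0.0, 0.001]
contact_force: [-0.7, 0.8, 5.3]
finger_gap: 0.64
gripper_force: 52.9
```

Emit:
carry_out:
  motion: [0, 0, -0.02, 0, 0, 0, 0, 0, -0.06, 0, 0, 0, 0, 0, -0.105, 0, 0, 0, 0, 0, -0.14, 0, 0, 0, 0, 0, -0.15, 0, 0, 0, 0, 0, -0.15, 0, 0, 0]

```text
time_s: 11.32
position: [0.5869, -0.0271, 0.2408]
tool_rot: [-0.0, 1.0, -0.0, -0.0]
contact_force: [0.0, 0.0, -4.9]
finger_gap: 0.642
gripper_force: 54.3
```

Emit:
carry_out:
  motion: [0, -0.015, 0, 0, 0, 0, 0, -0.055, 0, 0, 0, 0, 0, -0.1, 0, 0, 0, 0, 0, -0.15, 0, 0, 0, 0, -0.001, -0.2, 0, 0, 0, 0, -0.002, -0.24, 0, 0, 0, 0, -0.002, -0.26, 0, 0, 0, 0, -0.002, -0.2665, 0, 0, 0, 0]

```text
time_s: 12.32
position: [0.5884, -0.2948, 0.24]
tool_rot: [0.001, 1.0, 0.0, -0.001]
contact_force: [0.3, -0.1, -3.9]
finger_gap: 0.638
gripper_force: 54.4
```

Emit:
carry_out:
  motion: [0, 0, 0.02, 0, 0, 0, 0, 0, 0.06, 0, 0, 0, 0, 0, 0.1, 0, 0, 0, 0, 0, 0.13, 0, 0, 0, 0, 0, 0.145, 0, 0, 0, 0, 0, 0.15, 0, 0, 0, 0, 0, 0.1525, 0, 0, 0, 0, 0, 0.1525, 0, 0, 0]

```text
time_s: 13.32
position: [0.5895, -0.2939, 0.0898]
tool_rot: [-0.0, 1.0, -0.0, 0.001]
contact_force: [0.9, -0.1, -3.5]
finger_gap: 0.636
gripper_force: 54.3
```

Emit:
carry_out:
  motion: [0, 0, 0.001, 0, 0, 0, 0, 0, 0.002, 0, 0, 0, 0, 0, 0.0022, 0, 0, 0, 0, 0, 0.0022, 0, 0, 0]

```text
time_s: 13.82
position: [0.5893, -0.2939, 0.0874]
tool_rot: [-0.0, 1.0, -0.0, 0.001]
contact_force: [-2.2, 0.9, 6.7]
finger_gap: 0.64
gripper_force: 55.1
```

Emit:
carry_out:
  motion: [0, 0, -0.0005, 0, 0, 0, 0, 0, -0.001, 0, 0, 0, 0, 0, -0.001, 0, 0, 0, 0, 0, -0.001, 0, 0, 0, 0, 0, -0.001, 0, 0, 0]
  grip: 1

```text
time_s: 14.45
position: [0.589, -0.2937, 0.0876]
tool_rot: [-0.0, 1.0, -0.0, -0.0]
contact_force: [0.6, -0.1, 0.7]
finger_gap: 1.001
gripper_force: 0.0
```

Emit:
carry_out:
  motion: [0, 0, -0.015, 0, 0, 0, 0, 0, -0.05, 0, 0, 0, 0, 0, -0.09, 0, 0, 0, 0, 0, -0.112, 0, 0, 0, 0, 0, -0.112, 0, 0, 0]

```text
time_s: 15.08
position: [0.59, -0.2942, 0.2027]
tool_rot: [-0.0, 1.0, -0.001, 0.002]
contact_force: [0.6, -0.5, 0.3]
finger_gap: 0.998
gripper_force: 0.0
```

Emit:
carry_out:
  motion: [0, 0.04, 0, 0, 0, 0, 0, 0.1, 0, 0, 0, 0, -0.001, 0.16, 0, 0, 0, 0, -0.002, 0.22, 0, 0, 0, 3, -0.003, 0.28, 0, 0, 0, 7, -0.005, 0.34, 0, 0, 0, 11, -0.005, 0.387, 0, 0, 0, 11.2, -0.005, 0.387, 0, 0, 0, 11.2]

```text
time_s: 16.08
position: [0.5933, 0.0965, 0.1988]
tool_rot: [0.095, 0.995, 0.0, -0.001]
contact_force: [-0.5, 0.0, -0.8]
finger_gap: 0.999
gripper_force: 0.0
```

```bash
python3 - <<'E'
from h import *
from rig import r
st()
for n in("top","wrist"):
    c=r.camera(n);P,C=cloud(c);x,y,z=P.T
    if n=="wrist": cv2.imwrite("pics/w2.png",c["frame"])
    for a,b in((.11,.121),):
        m=(z>a)&(z<b)&(abs(x-.594)<.04)&(abs(y-.092)<.036);q=P[m,:2]
        if len(q)>20:R=cv2.minAreaRect((q*1000).astype(np.float32));print(n,m.sum(),R)
    if n=="top":
        for nm,ctr,a,b in(("can",(.41,-.287),.02,.12),("can",(.41,-.287),.129,.145),("jar",(.5895,-.294),.02,.1),("jar",(.5895,-.294),.115,.14)):
            m=(z>a)&(z<b)&(np.hypot(x-ctr[0],y-ctr[1])<.045);q=P[m,:2];print(nm,m.sum(),circ(q) if len(q)>5 else 0,np.median(z[m]))
E
```

```text
t 16.07 [593.3  96.5 198.8] [ 9.530e-02  9.954e-01  1.000e-04 -6.000e-04] q [0.16 0.39 0.06 1.24 0.   0.35] gap 0.999 F [-0.5  0.  -0.8]
can 383 (array([ 0.40982114, -0.28583762]), np.float64(0.027702300364033816)) 0.07513171049822509
can 501 (array([ 0.40967615, -0.28423312]), np.float64(0.017275733393621092)) 0.13636510347249364
jar 357 (array([ 0.59280509, -0.29627395]), np.float64(0.03195477415897082)) 0.06605239705244692
jar 448 (array([ 0.5887267 , -0.29085182]), np.float64(0.017513772822945847)) 0.12303923331211919
wrist 3609 ((593.2835693359375, 93.25294494628906), (48.435890197753906, 48.2858772277832), 78.60152435302734)
```

View pics/w2.png

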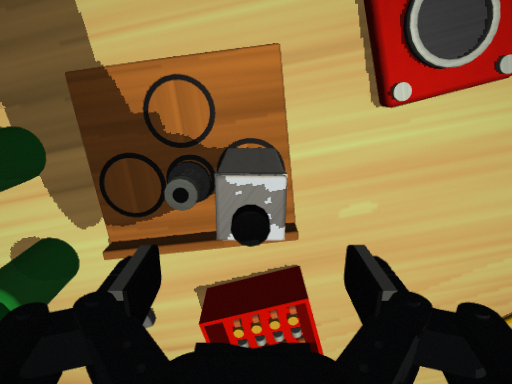

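Both containers stand in the tray. The tin is squarely aligned with the fingers at (250,205), and its fit is (593.4,93.3) with yaw 78.6°.

Emit:
carry_out:
  motion: [0, 0, 0.01, 0, 0, 0, 0, 0, 0.02, 0, 0, 0, 0, 0, 0.02, 0, 0, 0]

```text
time_s: 16.55
position: [0.5933, 0.0923, 0.1782]
tool_rot: [0.098, 0.995, -0.0, -0.001]
contact_force: [0.3, 1.4, 0.1]
finger_gap: 1.001
gripper_force: 0.0
```

Emit:
carry_out:
  motion: [0, 0.001, 0.02, 0, 0, 0, 0, 0.001, 0.05, 0, 0, 0, 0, 0.001, 0.075, 0, 0, 0, 0, 0.001, 0.086, 0, 0, 0, 0, 0.001, 0.088, 0, 0, 0, 0, 0.001, 0.088, 0, 0, 0]

```text
time_s: 17.3
position: [0.5947, 0.0942, 0.0924]
tool_rot: [0.098, 0.995, 0.0, 0.001]
contact_force: [1.0, 0.2, 0.1]
finger_gap: 0.997
gripper_force: 0.0
```

Emit:
carry_out:
  motion: [0, 0, 0, 0, 0, 0, 0, 0, 0, 0, 0, 0, 0, 0, 0, 0, 0, 0, 0, 0, 0, 0, 0, 0, 0, 0, 0, 0, 0, 0, 0, 0, 0, 0, 0, 0]
  grip: 0.3

```text
time_s: 18.05
position: [0.5944, 0.0942, 0.0923]
tool_rot: [0.097, 0.995, -0.0, 0.001]
contact_force: [-1.6, -1.3, 5.9]
finger_gap: 0.559
gripper_force: 51.3
```

Emit:
carry_out:
  motion: [0, 0, -0.02, 0, 0, 0, 0, 0, -0.06, 0, 0, 0, 0, 0, -0.105, 0, 0, 0, 0, 0, -0.14, 0, 0, 0, 0, 0, -0.15, 0, 0, 0, 0, 0, -0.15, 0, 0, 0]

```text
time_s: 18.8
position: [0.594, 0.0943, 0.2408]
tool_rot: [0.097, 0.995, -0.0, -0.0]
contact_force: [-0.2, -0.1, -5.2]
finger_gap: 0.556
gripper_force: 53.0
```

Emit:
carry_out:
  motion: [0.001, -0.02, 0, 0, 0, 0, 0.004, -0.075, 0, 0, 0, 0, 0.007, -0.135, 0, 0, 0, 0, 0.01, -0.195, 0, 0, 0, 0, 0.012, -0.255, 0, 0, 0, 0, 0.015, -0.315, 0, 0, 0, 0, 0.018, -0.37, 0, 0, 0, 0, 0.018, -0.3955, 0, 0, 0, 0]

```text
time_s: 19.8
position: [0.4972, -0.2932, 0.2398]
tool_rot: [0.099, 0.995, 0.0, -0.001]
contact_force: [0.2, 1.0, -4.0]
finger_gap: 0.553
gripper_force: 53.5
```

Emit:
carry_out:
  motion: [0, 0, 0.02, 0, 0, 0, 0, 0, 0.06, 0, 0, 0, 0, 0, 0.1, 0, 0, 0, 0, 0, 0.13, 0, 0, 0, 0, 0, 0.145, 0, 0, 0, 0, 0, 0.15, 0, 0, 0, 0, 0, 0.1525, 0, 0, 0, 0, 0, 0.1525, 0, 0, 0]

```text
time_s: 20.8
position: [0.5002, -0.2905, 0.0899]
tool_rot: [0.097, 0.995, -0.0, 0.001]
contact_force: [0.0, -0.0, -5.2]
finger_gap: 0.556
gripper_force: 53.4
```

Emit:
carry_out:
  motion: [0, 0, 0.001, 0, 0, 0, 0, 0, 0.002, 0, 0, 0, 0, 0, 0.0022, 0, 0, 0, 0, 0, 0.0022, 0, 0, 0]

```text
time_s: 21.3
position: [0.4999, -0.2904, 0.0873]
tool_rot: [0.097, 0.995, -0.0, 0.0]
contact_force: [0.0, 0.7, 1.8]
finger_gap: 0.554
gripper_force: 54.0
```

Emit:
carry_out:
  motion: [0, 0, 0, 0, 0, 0, 0, 0, 0, 0, 0, 0, 0, 0, 0, 0, 0, 0, 0, 0, 0, 0, 0, 0, 0, 0, 0, 0, 0, 0]
  grip: 1

```text
time_s: 21.92
position: [0.4997, -0.2902, 0.0869]
tool_rot: [0.097, 0.995, -0.0, -0.0]
contact_force: [-0.3, 0.3, -0.2]
finger_gap: 1.003
gripper_force: 0.0
```

Emit:
carry_out:
  motion: [0, 0, -0.015, 0, 0, 0, 0, 0, -0.05, 0, 0, 0, 0, 0, -0.09, 0, 0, 0, 0, 0, -0.112, 0, 0, 0, 0, 0, -0.112, 0, 0, 0]

```text
time_s: 22.55
position: [0.5007, -0.2908, 0.2017]
tool_rot: [0.097, 0.995, -0.001, 0.002]
contact_force: [0.0, 0.3, -0.1]
finger_gap: 1.003
gripper_force: 0.0
```

Emit:
carry_out:
  motion: [-0.003, 0.035, 0, 0, 0, 0, -0.008, 0.09, 0, 0, 0, 0, -0.012, 0.15, 0, 0, 0, 0, -0.017, 0.21, 0, 0, 0, -3, -0.022, 0.265, 0, 0, 0, -7, -0.027, 0.31, 0, 0, 0, -11, -0.0277, 0.334, 0, 0, 0, -11.2, -0.0277, 0.334, 0, 0, 0, -11.2]

```text
time_s: 23.55
position: [0.5915, 0.0337, 0.198]
tool_rot: [-0.001, 1.0, -0.0, -0.001]
contact_force: [0.1, -0.9, 0.2]
finger_gap: 1.007
gripper_force: 0.0
```

Emit:
carry_out:
  motion: [0, 0, 0.02, 0, 0, 0, 0, 0, 0.055, 0, 0, 0, 0, 0, 0.075, 0, 0, 0, 0, 0, 0.075, 0, 0, 0]

```text
time_s: 24.05
position: [0.5902, 0.031, 0.1222]
tool_rot: [0.0, 1.0, -0.0, -0.002]
contact_force: [-0.5, 0.3, 0.4]
finger_gap: 1.003
gripper_force: 0.0
```

```bash
python3 - <<'E'
from h import *
from rig import r
st()
for n in("top","wrist"):
    c=r.camera(n);np.savez(n+"1.npz",**c);P,C=cloud(c);x,y,z=P.T
    if n=="wrist": cv2.imwrite("pics/w3.png",c["frame"])
    m=(z>.022)&(z<.06)&(np.hypot(x-.592,y-.032)<.02);q=P[m];print(n,"die",m.sum(), circ(q[:,:2]) if len(q)>8 else 0)
    m=(z>.052)&(z<.06)&(np.hypot(x-.592,y-.032)<.02);q=P[m];print(n,"dietop",m.sum(), (q.min(0)+q.max(0))/2 if len(q)>8 else 0)
    if n=="top":
        for nm,ctr in(("can",(.41,-.287)),("jar",(.5895,-.294)),("tin",(.5,-.29))):
            m=(z>.1)&(np.hypot(x-ctr[0],y-ctr[1])<.04);q=P[m];print(nm,len(q),q[:,:2].mean(0),q[:,2].max())
        o=ortho(c,.36,.64,-.36,.36,.005,1100);cv2.imwrite("pics/o3.png",o)
E
```

```text
t 24.05 [590.2  31.  122.2] [ 4.0e-04  1.0e+00 -2.0e-04 -1.9e-03] q [ 0.05  0.42 -0.09  1.06 -0.    0.05] gap 1.003 F [-0.5  0.3  0.4]
top die 0 0
top dietop 0 0
can 714 [ 0.40962189 -0.27910723] 0.14200023926787764
jar 551 [ 0.5870223  -0.28818764] 0.12687578854604187
tin 575 [ 0.49899094 -0.28661316] 0.12945612770891257
wrist die 2163 (array([0.58935051, 0.03126822]), np.float64(0.01128338555243525))
wrist dietop 1616 [0.59120778 0.03133698 0.05501212]
```

View pics/w3.png

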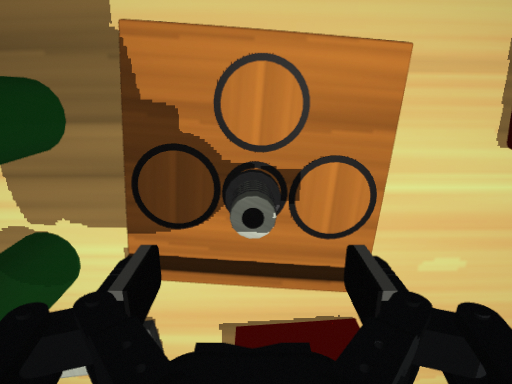

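All three rings are free: can ring (261,102), jar ring (175,186), tin ring (333,197). The die stands alone at (252,205), and its fit is (591.5,31.4). I grasp its shank and, from this picture, measure the mark centres.

```bash
python3 - <<'E'
from h import *
c=np.load("wrist1.npz");E=c["extrinsics"]
def pt(uv,z):
    p=cv2.undistortPoints(np.array([[uv]],float),c["intrinsics"],c["distortion"])[0,0]
    d=E[:3,:3]@[p[0],-p[1],-1];return (E[:3,3]+d*(z-E[2,3])/d[2])[:2]
o=ortho(c,.475,.645,-.08,.15,.01,2000);g=cv2.GaussianBlur(cv2.cvtColor(o,cv2.COLOR_BGR2GRAY),(3,3),0)
for nm,uv in(("can",(261.5,102)),("jar",(175.5,186)),("tin",(333,197))):
    p=pt(uv,.01);print(nm,p)
    # refine: darkest along rays 30..36 mm
    pts=[]
    for t in np.radians(np.arange(0,360,4)):
        rr=np.arange(.029,.038,.00025);X=p[0]+rr*np.cos(t);Y=p[1]+rr*np.sin(t)
        v=((.645-X)*2000-.5).astype(int);u=((.15-Y)*2000-.5).astype(int)
        ok=(v>=0)&(v<g.shape[0])&(u>=0)&(u<g.shape[1])
        if ok.all(): w=g[v,u].astype(float);w=np.clip(np.median(w)-w,0,None);k=(w*rr).sum()/max(w.sum(),1e-6);pts.append((p[0]+k*np.cos(t),p[1]+k*np.sin(t)))
    print(circ(np.array(pts)))
E
```

```text
can [0.5224921  0.03743195]
(array([0.52350388, 0.03710502]), np.float64(0.031708770995890964))
jar [ 0.58434329 -0.0275981 ]
(array([ 0.58520088, -0.02770359]), np.float64(0.031712723529330154))
tin [0.59319286 0.0931301 ]
(array([0.59399145, 0.09233612]), np.float64(0.03179738943527192))
```

Emit:
carry_out:
  motion: [-0.001, 0.0005, 0.02, 0, 0, 0, -0.001, 0.0005, 0.05, 0, 0, 0, -0.001, 0.0005, 0.068, 0, 0, 0, -0.001, 0.0005, 0.073, 0, 0, 0, -0.001, 0.0005, 0.073, 0, 0, 0]

```text
time_s: 24.78
position: [0.5932, 0.0324, 0.0518]
tool_rot: [-0.0, 1.0, -0.0, 0.001]
contact_force: [0.2, 0.4, -0.6]
finger_gap: 0.994
gripper_force: 0.0
```

Emit:
carry_out:
  motion: [0, 0, 0, 0, 0, 0, 0, 0, 0, 0, 0, 0, 0, 0, 0, 0, 0, 0, 0, 0, 0, 0, 0, 0, 0, 0, 0, 0, 0, 0, 0, 0, 0, 0, 0, 0, 0, 0, 0, 0, 0, 0, 0, 0, 0, 0, 0, 0]
  grip: 0.1

```text
time_s: 25.78
position: [0.593, 0.0325, 0.0515]
tool_rot: [-0.0, 1.0, -0.0, 0.0]
contact_force: [-1.3, -0.0, 5.7]
finger_gap: 0.335
gripper_force: 49.0
```

Emit:
carry_out:
  motion: [0, 0, -0.02, 0, 0, 0, 0, 0, -0.06, 0, 0, 0, 0, 0, -0.09, 0, 0, 0, 0, 0, -0.1, 0, 0, 0, 0, 0, -0.1, 0, 0, 0]

```text
time_s: 26.4
position: [0.5927, 0.0325, 0.1507]
tool_rot: [-0.0, 1.0, -0.0, 0.0]
contact_force: [0.5, -0.2, -2.5]
finger_gap: 0.331
gripper_force: 49.5
```

Emit:
carry_out:
  motion: [0.007, 0.018, 0, 0, 0, 0, 0.023, 0.06, 0, 0, 0, 0, 0.043, 0.11, 0, 0, 0, 0, 0.063, 0.16, 0, 0, 0, 0, 0.082, 0.21, 0, 0, 0, 0, 0.094, 0.24, 0, 0, 0, 0, 0.098, 0.2495, 0, 0, 0, 0, 0.098, 0.2495, 0, 0, 0, 0]

```text
time_s: 27.4
position: [0.4938, 0.2823, 0.15]
tool_rot: [-0.001, 1.0, -0.001, -0.001]
contact_force: [-0.2, -0.2, -1.6]
finger_gap: 0.336
gripper_force: 49.8
```

Emit:
carry_out:
  motion: [0, 0, 0.015, 0, 0, 0, 0, 0, 0.04, 0, 0, 0, 0, 0, 0.06, 0, 0, 0, 0, 0, 0.068, 0, 0, 0, 0, 0, 0.07, 0, 0, 0, 0, 0, 0.07, 0, 0, 0]

```text
time_s: 28.15
position: [0.4951, 0.2819, 0.0813]
tool_rot: [0.0, 1.0, 0.0, 0.0]
contact_force: [-0.1, 0.2, -1.3]
finger_gap: 0.334
gripper_force: 49.8
```

```bash
python3 - <<'E'
from h import *
from rig import r
st()
a=r.camera("scene")["frame"][140:220,330:420];b=r.camera("wrist")["frame"]
cv2.imwrite("pics/d1.png",np.hstack([cv2.resize(a,(432,384),interpolation=cv2.INTER_CUBIC),b[:, 80:440]]))
E
```

```text
t 28.15 [495.1 281.9  81.3] [1.e-04 1.e+00 1.e-04 3.e-04] q [ 0.52  0.42 -0.21  0.94 -0.    0.52] gap 0.334 F [-0.1  0.2 -1.3]
```

View pics/d1.png

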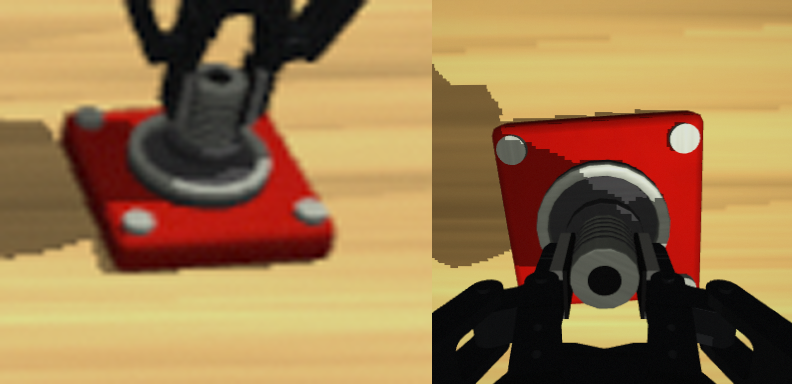

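The die hangs upright over the middle of the seat: scene view shank (215,110) over seat (200,160), and it is centred in the wrist view at (605,240). I lower it the last 10 mm.

Emit:
carry_out:
  motion: [0, 0, 0.004, 0, 0, 0, 0, 0, 0.007, 0, 0, 0, 0, 0, 0.009, 0, 0, 0, 0, 0, 0.0095, 0, 0, 0, 0, 0, 0.0095, 0, 0, 0]

```text
time_s: 28.88
position: [0.4945, 0.282, 0.0715]
tool_rot: [-0.0, 1.0, -0.0, -0.0]
contact_force: [-1.8, -0.2, 2.0]
finger_gap: 0.337
gripper_force: 50.2
```

Emit:
carry_out:
  motion: [0, 0, 0.0003, 0, 0, 0, 0, 0, 0.0003, 0, 0, 0, 0, 0, 0.0003, 0, 0, 0, 0, 0, 0.0003, 0, 0, 0, 0, 0, 0.0003, 0, 0, 0, 0, 0, 0.0003, 0, 0, 0]
  grip: 1

```text
time_s: 29.62
position: [0.4947, 0.282, 0.0711]
tool_rot: [-0.0, 1.0, -0.0, 0.0]
contact_force: [-0.3, -0.1, 0.3]
finger_gap: 0.999
gripper_force: 0.0
```

Emit:
carry_out:
  motion: [0, 0, -0.015, 0, 0, 0, 0, 0, -0.05, 0, 0, 0, 0, 0, -0.1, 0, 0, 0, 0, 0, -0.128, 0, 0, 0, 0, 0, -0.128, 0, 0, 0]

```text
time_s: 30.25
position: [0.4959, 0.2827, 0.2026]
tool_rot: [-0.0, 1.0, 0.001, 0.002]
contact_force: [0.0, 0.1, 0.2]
finger_gap: 1.0
gripper_force: 0.0
```

```bash
python3 - <<'E'
from h import *
from rig import r
st()
c=r.camera("scene");P,C=cloud(c);x,y,z=P.T
m=(z>.07)&(z<.08)&(np.hypot(x-.4945,y-.2815)<.03);q=P[m];print("die",len(q),(q.min(0)+q.max(0))/2,q[:,2].max())
m=(z>.042)&(z<.071)&(np.hypot(x-.4945,y-.2815)<.03);q=P[m];print(circ(q[:,:2]))
c=r.camera("top");P,C=cloud(c);x,y,z=P.T
for nm,ctr,a in(("can",(.41,-.287),.125),("jar",(.5895,-.294),.115),("tin",(.5,-.29),.105)):
    m=(z>a)&(np.hypot(x-ctr[0],y-ctr[1])<.04);q=P[m];print(nm,len(q),(q.min(0)+q.max(0))/2,cv2.minAreaRect((q[:,:2]*1000).astype(np.float32)),np.median(q[:,2]))
E
```

```text
t 30.25 [495.9 282.7 202.6] [-1.0e-04  1.0e+00  1.3e-03  2.4e-03] q [ 0.52  0.33 -0.02  1.21 -0.    0.52] gap 1.0 F [0.  0.1 0.2]
die 84 [0.49543714 0.28091445 0.07453222] 0.07888972675337969
(array([0.49440989, 0.28099334]), np.float64(0.01389290148073939))
can 552 [ 0.41010487 -0.28454163  0.13281838] ((409.0570373535156, -284.2706298828125), (50.51560974121094, 48.615440368652344), 30.127674102783203) 0.13599149138003874
jar 446 [ 0.58905679 -0.2911723   0.12118134] ((589.2338256835938, -291.21868896484375), (47.54683303833008, 47.73799133300781), 78.83824157714844) 0.12293318453988711
tin 553 [ 0.5003209  -0.28927748  0.11653188] ((499.9021911621094, -289.3402099609375), (48.333614349365234, 48.52774429321289), 79.05707550048828) 0.11161168750834982
```

The die stands in the seat at (494.4,281.0), and all three containers stand in the tray. Now the returns, with the tin first.

Emit:
carry_out:
  motion: [-0.001, -0.04, 0, 0, 0, 0, -0.001, -0.1, 0, 0, 0, 0, -0.002, -0.16, 0, 0, 0, 0, -0.003, -0.22, 0, 0, 0, 0, -0.003, -0.28, 0, 0, 0, 0, -0.004, -0.34, 0, 0, 0, 0, -0.004, -0.4, 0, 0, 0, 0, -0.005, -0.45, 0, 0, 0, 0]

```text
time_s: 31.35
position: [0.4988, -0.17, 0.1981]
tool_rot: [0.0, 1.0, 0.0, -0.001]
contact_force: [0.7, -0.1, 0.5]
finger_gap: 1.003
gripper_force: 0.0
```

Emit:
carry_out:
  motion: [0, -0.045, 0, 0, 0, 4, 0, -0.09, 0, 0, 0, 9, 0, -0.118, 0, 0, 0, 11.2, 0, -0.122, 0, 0, 0, 11.2, 0, -0.122, 0, 0, 0, 11.2]

```text
time_s: 31.98
position: [0.4993, -0.2895, 0.1983]
tool_rot: [0.097, 0.995, 0.0, -0.001]
contact_force: [-0.7, 0.4, -0.1]
finger_gap: 1.001
gripper_force: 0.0
```

Emit:
carry_out:
  motion: [0, 0, 0.01, 0, 0, 0, 0, 0, 0.02, 0, 0, 0, 0, 0, 0.02, 0, 0, 0]

```text
time_s: 32.35
position: [0.4993, -0.289, 0.178]
tool_rot: [0.097, 0.995, 0.0, -0.001]
contact_force: [0.4, 0.0, 0.2]
finger_gap: 1.002
gripper_force: 0.0
```

Emit:
carry_out:
  motion: [0, -0.001, 0.02, 0, 0, 0, 0, -0.001, 0.05, 0, 0, 0, 0, -0.001, 0.075, 0, 0, 0, 0, -0.001, 0.088, 0, 0, 0, 0, -0.001, 0.091, 0, 0, 0, 0, -0.001, 0.091, 0, 0, 0]

```text
time_s: 33.1
position: [0.5, -0.2911, 0.0888]
tool_rot: [0.097, 0.995, -0.0, 0.0]
contact_force: [-0.1, 0.5, 0.8]
finger_gap: 1.003
gripper_force: 0.0
```

Emit:
carry_out:
  motion: [0, 0, 0, 0, 0, 0, 0, 0, 0, 0, 0, 0, 0, 0, 0, 0, 0, 0, 0, 0, 0, 0, 0, 0, 0, 0, 0, 0, 0, 0, 0, 0, 0, 0, 0, 0]
  grip: 0.3

```text
time_s: 33.85
position: [0.5, -0.2912, 0.0889]
tool_rot: [0.097, 0.995, -0.0, 0.001]
contact_force: [-0.9, -0.6, 6.2]
finger_gap: 0.556
gripper_force: 53.1
```

Emit:
carry_out:
  motion: [0, 0, -0.02, 0, 0, 0, 0, 0, -0.06, 0, 0, 0, 0, 0, -0.105, 0, 0, 0, 0, 0, -0.14, 0, 0, 0, 0, 0, -0.15, 0, 0, 0, 0, 0, -0.15, 0, 0, 0]

```text
time_s: 34.6
position: [0.4994, -0.2908, 0.2374]
tool_rot: [0.097, 0.995, 0.0, -0.0]
contact_force: [-0.2, -0.3, -3.8]
finger_gap: 0.555
gripper_force: 53.0
```

Emit:
carry_out:
  motion: [-0.001, 0.02, 0, 0, 0, 0, -0.004, 0.075, 0, 0, 0, 0, -0.007, 0.135, 0, 0, 0, 0, -0.01, 0.195, 0, 0, 0, 0, -0.012, 0.255, 0, 0, 0, 0, -0.015, 0.315, 0, 0, 0, 0, -0.018, 0.37, 0, 0, 0, 0, -0.018, 0.396, 0, 0, 0, 0]

```text
time_s: 35.6
position: [0.5934, 0.0979, 0.236]
tool_rot: [0.096, 0.995, -0.0, -0.001]
contact_force: [0.5, -0.2, -5.1]
finger_gap: 0.558
gripper_force: 53.5
```

Emit:
carry_out:
  motion: [0, 0, 0.02, 0, 0, 0, 0, 0, 0.06, 0, 0, 0, 0, 0, 0.1, 0, 0, 0, 0, 0, 0.125, 0, 0, 0, 0, 0, 0.138, 0, 0, 0, 0, 0, 0.142, 0, 0, 0, 0, 0, 0.142, 0, 0, 0]

```text
time_s: 36.48
position: [0.5943, 0.0943, 0.0965]
tool_rot: [0.097, 0.995, 0.0, 0.0]
contact_force: [-0.1, -0.6, -4.4]
finger_gap: 0.555
gripper_force: 53.5
```

Emit:
carry_out:
  motion: [0, -0.0005, 0.0015, 0, 0, 0, 0, -0.0005, 0.0025, 0, 0, 0, 0, -0.0005, 0.003, 0, 0, 0, 0, -0.0005, 0.003, 0, 0, 0]

```text
time_s: 36.98
position: [0.5943, 0.0935, 0.0939]
tool_rot: [0.098, 0.995, 0.0, 0.001]
contact_force: [-2.2, -0.9, 4.3]
finger_gap: 0.553
gripper_force: 54.4
```

Emit:
carry_out:
  motion: [0, 0, 0, 0, 0, 0, 0, 0, 0, 0, 0, 0, 0, 0, 0, 0, 0, 0, 0, 0, 0, 0, 0, 0, 0, 0, 0, 0, 0, 0]
  grip: 1

```text
time_s: 37.6
position: [0.594, 0.0936, 0.0931]
tool_rot: [0.097, 0.995, -0.0, -0.0]
contact_force: [-0.4, 0.5, 0.2]
finger_gap: 0.999
gripper_force: 0.0
```

Emit:
carry_out:
  motion: [0, 0, -0.015, 0, 0, 0, 0, 0, -0.05, 0, 0, 0, 0, 0, -0.09, 0, 0, 0, 0, 0, -0.108, 0, 0, 0, 0, 0, -0.108, 0, 0, 0]

```text
time_s: 38.22
position: [0.5949, 0.0937, 0.2035]
tool_rot: [0.097, 0.995, 0.0, 0.002]
contact_force: [-0.4, -0.2, -0.8]
finger_gap: 1.005
gripper_force: 0.0
```

Emit:
carry_out:
  motion: [-0.006, -0.035, 0, 0, 0, 0, -0.017, -0.09, 0, 0, 0, 0, -0.027, -0.147, 0, 0, 0, -3, -0.038, -0.205, 0, 0, 0, -7, -0.049, -0.265, 0, 0, 0, -11, -0.059, -0.32, 0, 0, 0, -11.2, -0.068, -0.37, 0, 0, 0, -11.2, -0.07, -0.381, 0, 0, 0, -11.2]

```text
time_s: 39.22
position: [0.5878, -0.2967, 0.1997]
tool_rot: [0.002, 1.0, 0.0, -0.001]
contact_force: [1.0, 0.8, -0.1]
finger_gap: 1.003
gripper_force: 0.0
```

Emit:
carry_out:
  motion: [0, 0, 0.01, 0, 0, 0, 0, 0, 0.02, 0, 0, 0, 0, 0, 0.02, 0, 0, 0]

```text
time_s: 39.6
position: [0.5883, -0.292, 0.1798]
tool_rot: [-0.001, 1.0, 0.001, -0.001]
contact_force: [0.2, 0.5, 0.9]
finger_gap: 0.998
gripper_force: 0.0
```

Emit:
carry_out:
  motion: [-0.0005, -0.001, 0.02, 0, 0, 0, -0.0005, -0.001, 0.05, 0, 0, 0, -0.0005, -0.001, 0.075, 0, 0, 0, -0.0005, -0.001, 0.089, 0, 0, 0, -0.0005, -0.001, 0.092, 0, 0, 0, -0.0005, -0.001, 0.092, 0, 0, 0]

```text
time_s: 40.35
position: [0.5897, -0.2947, 0.0899]
tool_rot: [-0.0, 1.0, -0.0, 0.0]
contact_force: [0.4, -0.4, -0.1]
finger_gap: 0.998
gripper_force: 0.0
```

Emit:
carry_out:
  motion: [0, 0, 0, 0, 0, 0, 0, 0, 0, 0, 0, 0, 0, 0, 0, 0, 0, 0, 0, 0, 0, 0, 0, 0, 0, 0, 0, 0, 0, 0, 0, 0, 0, 0, 0, 0]
  grip: 0.3

```text
time_s: 41.1
position: [0.5897, -0.2947, 0.0902]
tool_rot: [-0.0, 1.0, -0.0, 0.001]
contact_force: [0.6, 1.9, 5.2]
finger_gap: 0.641
gripper_force: 52.5
```

Emit:
carry_out:
  motion: [0, 0, -0.02, 0, 0, 0, 0, 0, -0.06, 0, 0, 0, 0, 0, -0.105, 0, 0, 0, 0, 0, -0.14, 0, 0, 0, 0, 0, -0.15, 0, 0, 0, 0, 0, -0.15, 0, 0, 0]

```text
time_s: 41.85
position: [0.5892, -0.2948, 0.2386]
tool_rot: [-0.0, 1.0, -0.0, -0.0]
contact_force: [1.2, -0.8, -4.2]
finger_gap: 0.635
gripper_force: 54.3
```

Emit:
carry_out:
  motion: [0, 0.015, 0, 0, 0, 0, 0, 0.055, 0, 0, 0, 0, 0, 0.1, 0, 0, 0, 0, 0.001, 0.15, 0, 0, 0, 0, 0.002, 0.2, 0, 0, 0, 0, 0.002, 0.24, 0, 0, 0, 0, 0.0022, 0.26, 0, 0, 0, 0, 0.0022, 0.2673, 0, 0, 0, 0]

```text
time_s: 42.85
position: [0.5864, -0.0262, 0.2383]
tool_rot: [-0.001, 1.0, -0.0, -0.001]
contact_force: [0.0, -1.4, -3.0]
finger_gap: 0.637
gripper_force: 54.2
```

Emit:
carry_out:
  motion: [0, 0, 0.02, 0, 0, 0, 0, 0, 0.06, 0, 0, 0, 0, 0, 0.1, 0, 0, 0, 0, 0, 0.125, 0, 0, 0, 0, 0, 0.138, 0, 0, 0, 0, 0, 0.142, 0, 0, 0, 0, 0, 0.142, 0, 0, 0]

```text
time_s: 43.72
position: [0.5874, -0.0278, 0.0977]
tool_rot: [0.0, 1.0, -0.0, 0.0]
contact_force: [-0.2, -0.1, -3.5]
finger_gap: 0.643
gripper_force: 54.2
```

Emit:
carry_out:
  motion: [0, 0, 0.0015, 0, 0, 0, 0, 0, 0.0025, 0, 0, 0, 0, 0, 0.003, 0, 0, 0, 0, 0, 0.003, 0, 0, 0]

```text
time_s: 44.22
position: [0.5875, -0.0274, 0.0952]
tool_rot: [-0.0, 1.0, -0.0, 0.001]
contact_force: [-1.8, 0.6, 5.4]
finger_gap: 0.639
gripper_force: 55.1
```

Emit:
carry_out:
  motion: [0, 0, 0, 0, 0, 0, 0, 0, 0, 0, 0, 0, 0, 0, 0, 0, 0, 0, 0, 0, 0, 0, 0, 0, 0, 0, 0, 0, 0, 0]
  grip: 1

```text
time_s: 44.85
position: [0.5869, -0.0275, 0.094]
tool_rot: [-0.0, 1.0, -0.0, -0.0]
contact_force: [-0.3, 0.7, -0.9]
finger_gap: 0.999
gripper_force: 0.0
```

Emit:
carry_out:
  motion: [0, 0, -0.015, 0, 0, 0, 0, 0, -0.05, 0, 0, 0, 0, 0, -0.09, 0, 0, 0, 0, 0, -0.107, 0, 0, 0, 0, 0, -0.107, 0, 0, 0]

```text
time_s: 45.48
position: [0.5879, -0.0275, 0.2034]
tool_rot: [-0.0, 1.0, -0.0, 0.002]
contact_force: [-0.6, 0.2, -0.2]
finger_gap: 0.999
gripper_force: 0.0
```

Emit:
carry_out:
  motion: [0.02, -0.03, 0, 0, 0, 0, 0.05, -0.073, 0, 0, 0, 0, 0.08, -0.117, 0, 0, 0, 0, 0.11, -0.161, 0, 0, 0, 0, 0.14, -0.205, 0, 0, 0, 0, 0.165, -0.242, 0, 0, 0, 0, 0.178, -0.2595, 0, 0, 0, 0, 0.178, -0.2595, 0, 0, 0, 0]

```text
time_s: 46.48
position: [0.4079, -0.2878, 0.2005]
tool_rot: [0.001, 1.0, 0.0, -0.001]
contact_force: [-0.3, 1.4, -0.7]
finger_gap: 1.003
gripper_force: 0.0
```

Emit:
carry_out:
  motion: [0, 0, 0.01, 0, 0, 0, 0, 0, 0.02, 0, 0, 0, 0, 0, 0.02, 0, 0, 0]

```text
time_s: 46.85
position: [0.4089, -0.286, 0.1799]
tool_rot: [-0.001, 1.0, 0.001, -0.001]
contact_force: [-0.3, 0.3, 0.1]
finger_gap: 1.001
gripper_force: 0.0
```

Emit:
carry_out:
  motion: [0, 0, 0.02, 0, 0, 0, 0, 0, 0.05, 0, 0, 0, 0, 0, 0.07, 0, 0, 0, 0, 0, 0.08, 0, 0, 0, 0, 0, 0.0825, 0, 0, 0, 0, 0, 0.0825, 0, 0, 0]

```text
time_s: 47.6
position: [0.4095, -0.2872, 0.0991]
tool_rot: [-0.0, 1.0, -0.0, 0.0]
contact_force: [-0.4, 0.1, -0.6]
finger_gap: 1.002
gripper_force: 0.0
```

Emit:
carry_out:
  motion: [0, 0, 0, 0, 0, 0, 0, 0, 0, 0, 0, 0, 0, 0, 0, 0, 0, 0, 0, 0, 0, 0, 0, 0, 0, 0, 0, 0, 0, 0, 0, 0, 0, 0, 0, 0]
  grip: 0.3

```text
time_s: 48.35
position: [0.4094, -0.2872, 0.0995]
tool_rot: [-0.0, 1.0, -0.0, 0.001]
contact_force: [-0.8, 1.4, 5.8]
finger_gap: 0.643
gripper_force: 52.4
```

Emit:
carry_out:
  motion: [0, 0, -0.02, 0, 0, 0, 0, 0, -0.06, 0, 0, 0, 0, 0, -0.105, 0, 0, 0, 0, 0, -0.14, 0, 0, 0, 0, 0, -0.15, 0, 0, 0, 0, 0, -0.15, 0, 0, 0]

```text
time_s: 49.1
position: [0.409, -0.287, 0.2482]
tool_rot: [-0.0, 1.0, -0.0, -0.0]
contact_force: [0.0, 0.2, -2.9]
finger_gap: 0.645
gripper_force: 53.9
```

Emit:
carry_out:
  motion: [-0.007, 0.02, 0, 0, 0, 0, -0.023, 0.065, 0, 0, 0, 0, -0.042, 0.12, 0, 0, 0, 0, -0.063, 0.18, 0, 0, 0, 0, -0.084, 0.24, 0, 0, 0, 0, -0.102, 0.29, 0, 0, 0, 0, -0.112, 0.315, 0, 0, 0, 0, -0.115, 0.3245, 0, 0, 0, 0]

```text
time_s: 50.1
position: [0.5236, 0.039, 0.2464]
tool_rot: [-0.001, 1.0, -0.0, -0.002]
contact_force: [0.2, -0.3, -2.6]
finger_gap: 0.643
gripper_force: 54.1
```

Emit:
carry_out:
  motion: [0, 0, 0.02, 0, 0, 0, 0, 0, 0.06, 0, 0, 0, 0, 0, 0.1, 0, 0, 0, 0, 0, 0.125, 0, 0, 0, 0, 0, 0.138, 0, 0, 0, 0, 0, 0.142, 0, 0, 0, 0, 0, 0.142, 0, 0, 0]

```text
time_s: 50.98
position: [0.5242, 0.0373, 0.107]
tool_rot: [0.0, 1.0, -0.0, 0.0]
contact_force: [0.6, 0.4, -2.7]
finger_gap: 0.643
gripper_force: 54.1
```

Emit:
carry_out:
  motion: [0, 0, 0.0015, 0, 0, 0, 0, 0, 0.0025, 0, 0, 0, 0, 0, 0.003, 0, 0, 0, 0, 0, 0.003, 0, 0, 0]

```text
time_s: 51.48
position: [0.5244, 0.0375, 0.1045]
tool_rot: [-0.0, 1.0, -0.0, 0.001]
contact_force: [-0.0, 0.7, 5.4]
finger_gap: 0.642
gripper_force: 54.8
```

Contact. I release, rise and retreat toward the robot.

Emit:
carry_out:
  motion: [0, 0, 0, 0, 0, 0, 0, 0, 0, 0, 0, 0, 0, 0, 0, 0, 0, 0, 0, 0, 0, 0, 0, 0, 0, 0, 0, 0, 0, 0]
  grip: 1

```text
time_s: 52.1
position: [0.5239, 0.0375, 0.1035]
tool_rot: [-0.0, 1.0, -0.0, -0.0]
contact_force: [-0.3, -0.7, -0.0]
finger_gap: 1.002
gripper_force: 0.0
```

Emit:
carry_out:
  motion: [0, 0, -0.015, 0, 0, 0, 0, 0, -0.05, 0, 0, 0, 0, 0, -0.1, 0, 0, 0, 0, 0, -0.14, 0, 0, 0, 0.03, 0, -0.15, 0, 0, 0, 0.08, 0, -0.15, 0, 0, 0, 0.13, 0, -0.15, 0, 0, 0, 0.18, 0, -0.15, 0, 0, 0]

```text
time_s: 53.1
position: [0.3424, 0.0374, 0.2545]
tool_rot: [-0.0, 1.0, 0.0, 0.001]
contact_force: [0.7, -0.0, 0.8]
finger_gap: 1.003
gripper_force: 0.0
```

```bash
python3 - <<'E'
from h import *
from rig import r
st()
T0=np.load("top0.npz");c=r.camera("top");s=r.camera("scene")
for k in(T0,c):
    P,C=cloud(k);x,y,z=P.T
    for nm,ctr,a,b in(("can",(.524,.038),.134,.15),("jar",(.587,-.026),.122,.135),("tin",(.594,.0935),.11,.121),("die",(.4945,.2815),.07,.08)):
        m=(z>a)&(z<b)&(np.hypot(x-ctr[0],y-ctr[1])<.045);q=P[m]
        if len(q)>5:print(nm,len(q),q[:,:2].mean(0).round(4),[np.round(v,1) for v in cv2.minAreaRect((q[:,:2]*1000).astype(np.float32))],np.median(q[:,2]).round(4))
cv2.imwrite("pics/f.png",np.vstack([cv2.resize(s["frame"][110:290,80:430],(780,400)),cv2.resize(c["frame"][60:300,60:420],(780,520))[:200]][:1]+[]) )
d=cv2.absdiff(c["frame"],T0["frame"]).max(2);print("bystander diffs",[(n,int((d[a:b,e:f]>40).sum())) for n,a,b,e,f in(("brush",105,132,275,360),("bin",70,132,198,252),("driver",265,285,198,284),("green",130,218,303,338))])
E
```

```text
t 53.1 [342.4  37.4 254.5] [-1.e-04  1.e+00  0.e+00  5.e-04] q [ 0.11 -0.07 -0.37  1.28 -0.    0.11] gap 1.003 F [ 0.7 -0.   0.8]
can 464 [0.5228 0.038 ] [array([523. ,  37.7]), array([46.2, 48.2]), np.float64(46.1)] 0.1413
jar 437 [ 0.5865 -0.0254] [array([587.2, -25.7]), array([47.6, 47.7]), np.float64(76.1)] 0.1281
tin 410 [0.5899 0.0939] [array([593.9,  94.1]), array([48.2, 48.6]), np.float64(78.7)] 0.116
can 467 [0.524  0.0387] [array([524. ,  38.7]), array([46.5, 47.9]), np.float64(51.0)] 0.1414
jar 438 [ 0.5867 -0.0247] [array([587.1, -24.7]), array([47.2, 47.3]), np.float64(72.0)] 0.128
tin 409 [0.5899 0.0941] [array([594.1,  94.8]), array([48.7, 48.8]), np.float64(79.1)] 0.1162
die 158 [0.4932 0.2822] [array([493.3, 282.5]), array([27.8, 28.2]), np.float64(22.1)] 0.0756
bystander diffs [('brush', 0), ('bin', 0), ('driver', 507), ('green', 0)]
```

View pics/f.png

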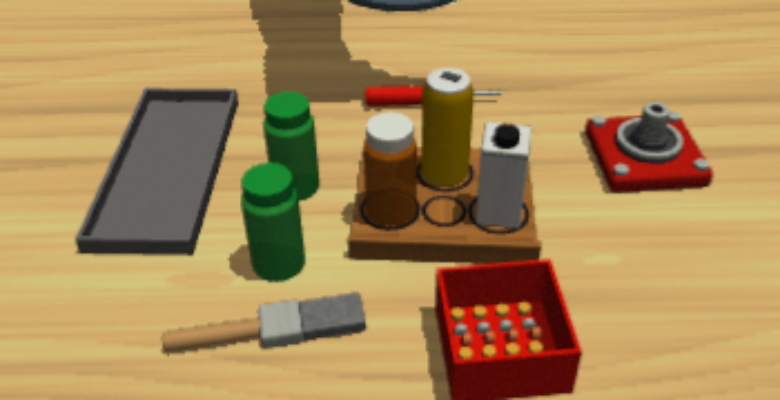

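The final view shows the can (447,128), jar (390,170) and tin (503,180) upright on their rings, within about 1 mm of where they started. The die stands in the seat (655,130), and the bystanders are untouched: the screwdriver differs in the top view only because the arm hides it.

```bash
python3 -c "
from rig import r
print(r.job_done())"
```

```text
the job is handed in; nothing more can be done
None
```

The job is handed in at about 53 s of the 141 s allowed: the die stands upright in the press-bed seat, and the jar, can and tin are back upright on their own marks, each within about 1 mm of where it started.

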